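Put a pressure capsule under the spring-return magnifier and hold the magnifier over it

TASK

Get the small ribbed metal capsule ready to inspect: lay the wider plain grey spacer disc flat and centred on the round stage of the magnifier stand, and lay the capsule flat and centred on top of the spacer. Then, with the gripper's fingers, swing the magnifier arm by its upright grip over the stage, against its return spring, right up to its stop, and finish while still holding it there: the spring takes it back if you let go. Leave the tape roll, the multimeter and the small capped pot where they are.

Things in the scene. Friction and masses are not known exactly. Their poses are not given: they have to be found in the camera images.
- stand: magnifier stand, fixed to the desk: dark steel base plate 235 x 110 x 12 mm with a round aluminium stage and, behind it, a column that carries the swing arm. Origin on the desk under the stage centre; +x points from the stage to the column, z up. The base reaches 58 mm to -x and 178 mm to +x of the origin
- stage_top (a point): centre of the stage's flat upper face, 22 mm above the desk; the stage is a disc of 88 mm diameter, 10 mm thick, with no rim
- pivot (a point): point on the vertical axis of the swing arm, 98 mm above the desk, 130 mm from the stage axis along the stand's +x; the column with hub is 32 mm in diameter and 110 mm high
- loupe_arm (a joint): swing arm with the ring lens (level, 94 to 104 mm above the desk, ring 67 mm over all, lens centre 130 mm from the pivot axis). 0 = parked, where the spring keeps it, 1.4 rad round from the stage on the stand's -y side; grows as it swings clockwise seen from above, towards the stage; 1.4 rad = at its solid stop, the lens straight above the stage and the arm along the stand's -x. The return spring pulls about 1.2 N at the grip when parked and about 4.5 N at the stop
- grip (a point): point at which to take the arm's upright grip: a vertical steel pin, 12 mm in diameter, 168 mm from the pivot axis, beyond the lens. The pin is free from 103 to 151 mm above the desk; this point is 133 mm above it, on the pin's axis
- spacer: the loose spacer disc itself (origin at the centre of its underside)
- spacer_center (a point): centre, half-way up, of the spacer: plain grey plastic disc, 60 mm diameter, 14 mm thick, about 60 g, lying flat on the desk
- capsule: the loose capsule itself (origin at the centre of its underside)
- capsule_center (a point): centre, half-way up, of the capsule: rigid metal disc with ring-shaped ribs on its top, 44 mm diameter, 14 mm thick, about 50 g, lying flat on the desk
- roll: roll of black tape, 62 mm diameter, 19 mm high, bystander (origin at the centre of its underside). Roll, spacer and capsule change places from run to run
- meter: multimeter lying flat, 170 x 86 x 49 mm, bystander (origin at the centre of its underside)
- pot: small capped pot standing upright, 40 mm diameter, 55 mm high, bystander (origin at the centre of its underside)
Mind the look-alikes: they are no part of the job. What is shaped like the spacer but green is not meant.

How it is judged:
On the way, in this order (a step that is already met when the one before it is completed fails the run):
1. the spacer lies flat and centred on the stage, let go (horizontal distance between spacer_center and stage_top below 0.01 m and z of spacer_center in the frame of stage_top between 0.003 and 0.011 m and angle between spacer_center's own z axis and vertical below 0.12 rad and contact force between the fingers and spacer below 0.1 N), for 0.2 s.
2. the capsule lies flat and centred on the spacer, let go (all of step 1 and horizontal distance between capsule_center and stage_top below 0.01 m and z of capsule_center in the frame of stage_top between 0.017 and 0.025 m and angle between capsule_center's own z axis and vertical below 0.12 rad and contact force between the fingers and capsule below 0.1 N), for 0.2 s.
3. the magnifier arm is held at its stop by the fingers (value of joint loupe_arm above 1.34 rad and contact force between the fingers and stand above 1 N), for 0.2 s.
At the end, for the whole second after the job is handed in: The spacer lies on the stage and the capsule on the spacer, each flat and within 10 mm of the stage's axis, untouched and at rest; the magnifier arm stands at its stop (within 0.06 rad of 1.4) and the fingers still hold it there (at least 1 N) (all of step 2 and all of step 3 and linear speed of each of capsule, spacer below 0.02 m/s); the arm keeps its last pose, push and grip.
It fails at once if the tape roll is moved by more than 30 mm (distance of roll from where it was at the start of the episode above 0.03 m).
It fails at once if the multimeter is moved by more than 30 mm (distance of meter from where it was at the start of the episode above 0.03 m).
It fails at once if the capped pot is moved by more than 30 mm (distance of pot from where it was at the start of the episode above 0.03 m).
It also fails if it takes over 58 s, if anything falls off the work surface, if the arm or the gripper's body presses on something with over 40 N, if the wrist force passes 120 N, or if a joint passes its speed limit or range.

ROBOT

A 6-joint arm with a two-finger parallel gripper is mounted at the origin on a cart in front of the work surface, level with it; the furniture and walls round the work are solid. World frame = base frame: x ahead of the robot, y to its left, z up, the work surface at z = 0. Lengths are in m, angles in rad, forces in N, time in s.
With the tool pointing down it reaches from about 0.3 to 1 m from the base axis. Payload 5.1 kg.
Tool frame: the origin (TCP) lies midway between the tips of the shut fingers; the grasp point (between the pads) lies 19 mm behind it (env.grip_depth is the distance from the TCP to the grasp point, in m); z points along the fingers, y is the line along which they close (so a half turn about z gives the same grasp; the last joint's range is limited). The gripper opens to 95 mm and grips with 3 to 60 N. Pads are 20 mm wide; open, the fingers measure 119 mm over their backs; the gripper's body (75 mm by 180 mm) begins 59 mm behind the grasp point.
Start: joints at [1.15, 0.124, 1.65, -0, 1.367, -0.083], TCP at [0.215, 0.613, 0.215] pointing down, gripper open.
Joint ranges: [-2.61, 2.61], [-1.02, 2.33], [0.03, 2.71], [-1.35, 4.49], [0.32, 2.68], [-2.91, 2.91]. Speed limits (rad/s): [2.57, 2.57, 3.14, 3.14, 3.14, 3.14].

INTERFACE

Orientations are given as a rotation vector (axis times angle).
In Python, from cell import status, imaging, job, env gives the robot as it stands.
- The arm moves only by the shell command python3 -m creep 'ROWS' [FORCE]. ROWS is JSON, a list of rows, each a list of 7 numbers: the shift along the world's x, y, z in m, then the turn, a rotation vector about the world's x, y, z in degrees, then the finger opening in m, from 0 to 0.0951. A call has 1 to 5 rows; each row shifts and turns the commanded pose from where the row before left it; what a row does not reach is not made up. A row lasts 1/10 s, in which the tool goes at most 50 mm and 8.59 degrees, less where a joint would pass 70% of its speed; a pose out of reach is approached as far as the arm can. A call is refused whole if a number of a shift passes 0.05 or a number of a turn 8.59, either way. A call with a gripper value outside its range is refused whole. The fingers move at their own pace and stop on an object; FORCE is the grip in N (left out, the last holds). Time passes only in rows, so rows that do not move let the fingers close. It gives the time, the measured TCP pose, the force, the opening and the grip force at its end, in the units of the state.
- status.state(): the state, without advancing time (a new reading comes with each control period).
- imaging.capture(name): name is "scene" or "top" or "wrist"; returns the picture (480x640x3 uint8, red, green, blue); there is no depth.
- imaging.get_calibration(name): a dict with "camera_matrix" (3x3 intrinsics, pixels), "world_to_cam" (4x4, takes a point from world to camera coordinates). Camera axes: x right, y down, z forward; pixel columns grow to the right and rows downward; lengths in m; the calibration is good to about 2 mm. A picture is of the moment at which its call begins: read the wrist's pose just before it. get_calibration takes no time and is no camera call; for the wrist camera it gives the pose at the moment of the call.
- job.job_done(): hands the job in; it is judged then, once.
Trained networks look in the newest picture that a camera, given by its name, has taken for a name from the list of things; names that differ only in an ending like _2 or _b are one class to them, and where a whole thing is asked for, a point or a joint stands for the part that bears it (a point fixed in the world has none). Each returns a list of dicts, best first, with "conf" (0 to 1); they miss things now and then, are a little off and sometimes report something else, mostly with a low value. They report only what shows in the picture. A call takes as long as a camera call. They do not tell look-alikes from the thing itself.
- imaging.regions_of(label, camera): "mask" (480x640 bool, what is visible of it) and "rect" ([left, top, width, height] in pixels, round what is visible of it).
- imaging.mark_of(label, camera): "location" ([row, column] in pixels: a listed point, or the origin of a listed thing).
The state is a dict: "t": time; "joint_pos": joint angles; "qvel": joint speeds; "joint_efforts": joint torques, N m; "tool_pos": TCP position; "eef_rot": TCP orientation; "contact_force": force on the tool from outside, world axes, zero at the start; "ft_torque": the same for the moment, N m; "finger_gap": finger opening in m; "gripper_force": force on a finger pad.
Only numpy, scipy, OpenCV 4.12 (cv2) and the standard library are available. Lean on these libraries where they do the work, as an engineer would, in place of code of your own. Each camera call takes 0.05 s, during which the arm holds its last target. There are 200 camera calls.

## Working session

There is one attempt and no reset: what is moved stays moved. The work goes in short steps, Python scripts to look and compute and a shell command to move; the robot and the scene stay as the last step left them, time stands still between calls to the robot, and variables do not carry over. Pictures are saved under pics/ and viewed, at most 13 in all, crops included, and the job is handed in when it is done.

```bash
mkdir -p pics; ls; cat > h.py <<'E'
import numpy as np, cv2
from cell import status, imaging, job, env
def ray(cam,row,col,z):
    c=imaging.get_calibration(cam);K=np.array(c["camera_matrix"]);T=np.array(c["world_to_cam"])
    d=T[:3,:3].T@np.linalg.solve(K,[col,row,1.]);o=-T[:3,:3].T@T[:3,3]
    return o+d*(z-o[2])/d[2]
def proj(cam,p):
    c=imaging.get_calibration(cam);K=np.array(c["camera_matrix"]);T=np.array(c["world_to_cam"])
    q=K@(T[:3,:3]@np.array(p)+T[:3,3]);return q[:2]/q[2]
def save(im,n): cv2.imwrite("pics/"+n+".png",im[:,:,::-1])
E
python3 - <<'E'
from h import *
np.set_printoptions(precision=4,suppress=True)
s=status.state();print(s)
save(imaging.capture("top"),"top0")
Z=dict(stage_top=.022,pivot=.098,grip=.133,spacer_center=.007,capsule_center=.007,roll=0,meter=0,pot=0,stand=0)
for n,z in Z.items():
    for m in imaging.mark_of(n,"top")[:4]: print(n,round(m["conf"],2),np.round(m["location"]),ray("top",*m["location"],z)[:2])
save(imaging.capture("scene"),"scene0")
E
```

```text
pics
{'t': 0.0, 'joint_pos': array([ 1.1504,  0.1245,  1.6517,  0.    ,  1.3675, -0.0826]), 'qvel': array([-0.0013,  0.0009,  0.001 , -0.0001,  0.0007,  0.    ]), 'joint_efforts': array([  0.0008, -41.7589, -35.9939,   0.0775,   0.0491,  -0.0002]), 'tool_pos': array([0.2152, 0.6127, 0.2134]), 'eef_rot': array([-0.528 , -3.0964,  0.0031]), 'contact_force': array([ 0.8256, -0.2127,  0.9407]), 'ft_torque': array([0.0032, 0.0095, 0.0071]), 'gripper_force': 0.0, 'finger_gap': 0.09536887914130379}
stage_top 0.98 [266. 325.] [ 0.502  -0.0467]
pivot 0.61 [202. 322.] [ 0.6374 -0.0498]
pivot 0.27 [206. 397.] [ 0.6166 -0.2203]
grip 0.92 [206. 399.] [ 0.6089 -0.221 ]
spacer_center 0.89 [273. 266.] [0.4951 0.0954]
spacer_center 0.85 [307. 172.] [0.4273 0.3204]
spacer_center 0.62 [256. 229.] [0.5428 0.1837]
capsule_center 0.7 [308. 221.] [0.4182 0.2054]
roll 0.77 [289. 395.] [ 0.4387 -0.212 ]
meter 0.98 [210. 454.] [ 0.6232 -0.3746]
pot 0.87 [217. 217.] [0.6446 0.211 ]
pot 0.37 [264. 184.] [0.5306 0.293 ]
stand 0.71 [265. 324.] [ 0.5064 -0.0443]
```

View pics/top0.png

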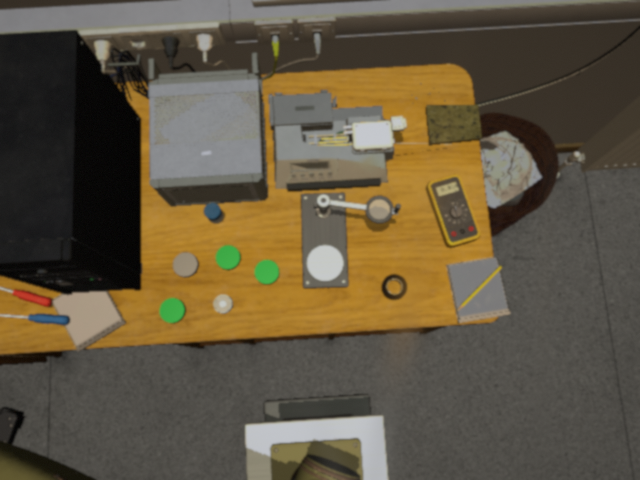

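View pics/scene0.png

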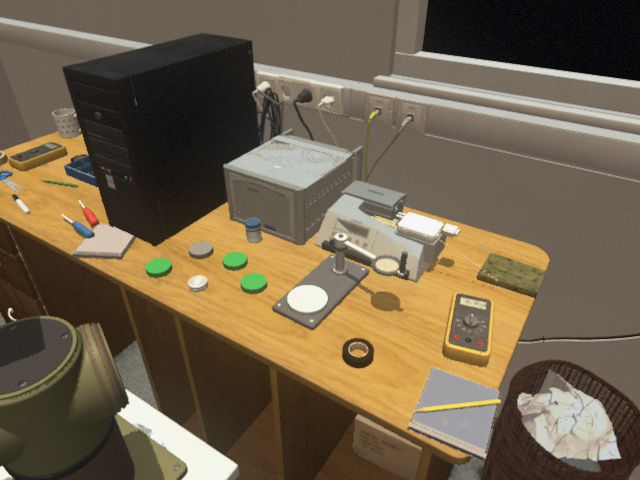

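The top view shows these candidates for the spacer:
- the plain grey disc at about (col 185, row 264)
- green look-alikes at (228,257), (267,272) and (172,310)

The small metal disc at (222,303) is the capsule and the black ring at (394,287) is the tape roll. I choose the grey disc as spacer and will check it in a close crop.

```bash
python3 - <<'E'
from h import *
np.set_printoptions(precision=4,suppress=True)
im=cv2.imread("pics/top0.png")
cv2.imwrite("pics/crop0.png",cv2.resize(im[190:330,150:410],None,fx=3,fy=3,interpolation=cv2.INTER_CUBIC))
imaging.capture("top")
for n,z in (("spacer",.014),("capsule",.014),("stage_top",.022),("roll",.019),("pot",.055)):
    for r in imaging.regions_of(n,"top")[:5]:
        m=r["mask"];v,u=np.nonzero(m);print(n,round(r["conf"],2),r["rect"],m.sum(),im[m].mean(0)[::-1],ray("top",v.mean(),u.mean(),z)[:2])
E
```

```text
spacer 0.96 [254.4, 262.6, 25.0, 22.6] 484 [ 72.7521 168.0723  70.8884] [0.4975 0.0938]
spacer 0.8 [172.5, 256.0, 24.9, 23.6] 509 [145.7466 131.5855 109.1218] [0.5269 0.2883]
spacer 0.68 [212.9, 244.2, 26.4, 24.9] 486 [ 70.393  164.035   67.8909] [0.5387 0.1862]
spacer 0.66 [158.7, 300.1, 27.5, 23.6] 512 [ 68.0547 162.7344  67.5137] [0.4196 0.321 ]
stage_top 0.69 [300.8, 197.0, 100.2, 93.5] 5154 [131.2031 126.0763 114.286 ] [ 0.5749 -0.0691]
stage_top 0.44 [428.9, 176.7, 53.2, 71.1] 2482 [113.6741  94.9138  59.2611] [ 0.616  -0.3639]
stage_top 0.32 [211.0, 294.0, 22.5, 19.0] 295 [176.1085 165.4881 141.5831] [0.4267 0.2001]
roll 0.69 [381.4, 274.9, 23.9, 25.5] 373 [87.1743 66.9517 35.5255] [ 0.4404 -0.2055]
pot 0.7 [202.3, 203.4, 18.5, 21.3] 316 [68.0411 79.6329 82.9462] [0.6406 0.2101]
```

View pics/crop0.png

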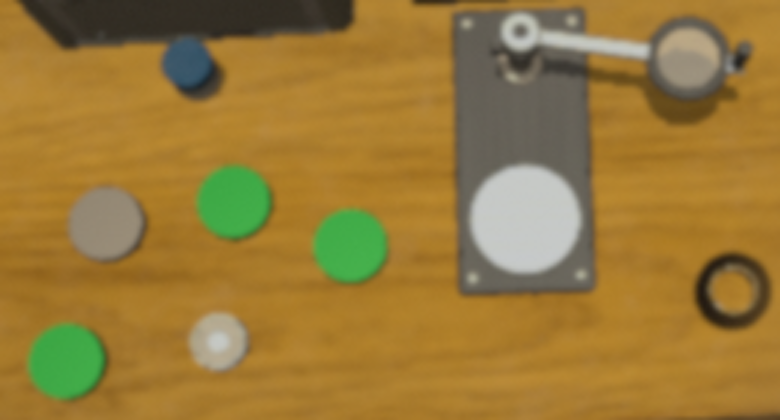

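The grey disc at crop (106,222) is plain and grey, so it is the spacer. The capsule is at crop (219,341), with the stage at (526,218). I'll go above the spacer by a path that stays clear of the tower.

```bash
python3 -m creep '[[0.012,-0.046,0,0,0,-8,0.085],[0.012,-0.046,0,0,0,-8,0.085],[0.012,-0.046,0,0,0,-8,0.085],[0.012,-0.046,0,0,0,-8,0.085],[0.012,-0.046,0,0,0,-8,0.085]]' 20; python3 -m creep '[[0.012,-0.046,0,0,0,-8,0.085],[0.012,-0.046,0,0,0,-8,0.085],[0.045,0,0,0,0,-8,0.085],[0.045,0,0,0,0,-6.5,0.085],[0.045,0,0,0,0,0,0.085]]'; python3 -m creep '[[0.03,0,-0.03,0,0,0,0.085],[0,0,-0.02,0,0,0,0.085],[0,0,0,0,0,0,0.085]]'
python3 - <<'E'
from h import *
np.set_printoptions(precision=4,suppress=True)
s=status.state();print(s['t'],s['tool_pos'],s['eef_rot'],s['joint_pos'])
im=imaging.capture("wrist");save(im,"w1")
for r in imaging.regions_of("spacer","wrist")[:4]:
    m=r["mask"];v,u=np.nonzero(m);print(round(r["conf"],2),r["rect"],m.sum(),im[m].mean(0),ray("wrist",v.mean(),u.mean(),.014)[:2])
E
```

```text
t: 1.35
tool_pos: [0.2755, 0.3816, 0.2147]
eef_rot: [1.562, 2.725, 0.001]
contact_force: [1.6, -0.5, 0.6]
finger_gap: 0.0851
gripper_force: 0.0
t: 1.85
tool_pos: [0.436, 0.2905, 0.2156]
eef_rot: [2.221, 2.221, 0.004]
contact_force: [-0.3, -0.1, 0.7]
finger_gap: 0.0849
gripper_force: 0.0
t: 2.15
tool_pos: [0.463, 0.2899, 0.1607]
eef_rot: [-2.218, -2.221, 0.011]
contact_force: [-0.5, 0.5, 0.4]
finger_gap: 0.0854
gripper_force: 0.0
2.15 [0.463  0.2899 0.1607] [-2.2182 -2.2213  0.0111] [ 0.461  -0.0604  1.9315  0.      1.2779  0.4596]
0.94 [366.8, 185.3, 78.1, 77.7] 4776 [121.1003 113.1034  97.5052] [0.5304 0.2898]
0.81 [220.7, 141.5, 82.0, 77.9] 5039 [ 78.2356 201.9613  89.5092] [0.4225 0.3227]
0.65 [377.5, 307.2, 65.7, 74.9] 1344 [ 67.776  201.0744  75.9033] [0.5409 0.1743]
```

View pics/w1.png

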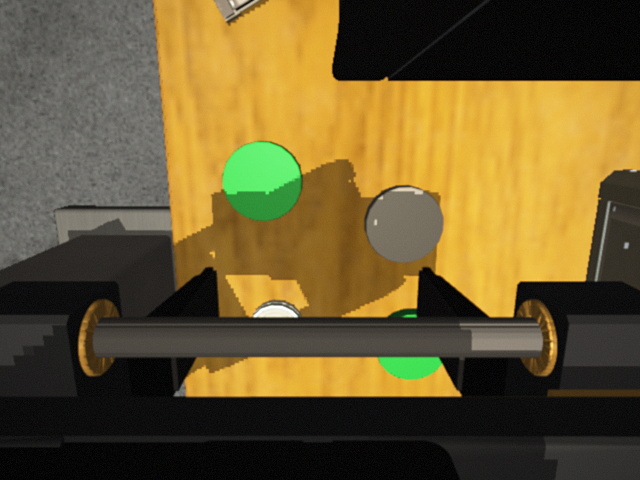

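The wrist view shows the grey spacer at (404,224), with the green look-alike at (262,180) to its left. Next: descend and grip.

```bash
python3 -m creep '[[0.045,0,0,0,0,0,0.085],[0.022,0,-0.03,0,0,0,0.085],[0,0,-0.045,0,0,0,0.085],[0,0,-0.045,0,0,0,0.085],[0,0,-0.03,0,0,0,0.085]]'; python3 -m creep '[[0,0,-0.007,0,0,0,0.085],[0,0,0,0,0,0,0.085],[0,0,0,0,0,0,0.05],[0,0,0,0,0,0,0.05],[0,0,0,0,0,0,0.05]]' 20
```

```text
t: 2.75
tool_pos: [0.5308, 0.2915, 0.0137]
eef_rot: [-2.218, -2.225, 0.0]
contact_force: [-0.7, -0.2, -0.4]
finger_gap: 0.0849
gripper_force: 0.0
t: 3.25
tool_pos: [0.5327, 0.292, 0.01]
eef_rot: [2.218, 2.224, 0.005]
contact_force: [-1.1, 0.2, -0.2]
finger_gap: 0.0659
gripper_force: 0.5
```

```bash
python3 -m creep '[[0,-0.001,-0.005,0,0,0,0.075],[0,0,0,0,0,0,0.075],[0,0,0,0,0,0,0.05],[0,0,0,0,0,0,0.05],[0,0,0,0,0,0,0.05]]' 20;  python3 -m creep '[[0,0,0,0,0,0,0.05],[0,0,0,0,0,0,0.05]]' 20
```

```text
t: 3.75
tool_pos: [0.5314, 0.2902, 0.0026]
eef_rot: [-2.219, -2.224, 0.0]
contact_force: [-0.6, -0.9, -0.2]
finger_gap: 0.0597
gripper_force: 20.0
t: 3.95
tool_pos: [0.5314, 0.2902, 0.0025]
eef_rot: [-2.219, -2.224, 0.0]
contact_force: [-0.3, -0.1, -1.0]
finger_gap: 0.0594
gripper_force: 20.0
```

```bash
python3 -m creep '[[0,0,0.03,0,0,0,0.05],[0,0,0.045,0,0,0,0.05],[0,-0.02,0.04,0,0,0,0.05],[-0.005,-0.045,0.01,0,0,0,0.05],[-0.005,-0.045,0,0,0,0,0.05]]' 20; python3 -m creep '[[-0.005,-0.048,0,0,0,0,0.05],[-0.005,-0.048,0,0,0,0,0.05],[-0.005,-0.048,0,0,0,0,0.05],[0,0,0,0,0,0,0.05]]' 20
python3 - <<'E'
from h import *
np.set_printoptions(precision=4,suppress=True)
im=imaging.capture("wrist");save(im,"w2")
print(status.state()['tool_pos'])
for n,z in (("stage_top",.022),("pivot",.098),("grip",.133)):
  for m in imaging.mark_of(n,"wrist")[:2]: print(n,m["conf"],m["location"],ray("wrist",*m["location"],z))
imt=imaging.capture("top")
# white stage in first top picture
im=cv2.imread("pics/top0.png")[:,:,::-1]
w=(im.min(2)>150).astype(np.uint8);w[:235]=0;w[295:]=0;w[:,:300]=0;w[:,350:]=0
v,u=np.nonzero(cv2.morphologyEx(w,cv2.MORPH_OPEN,np.ones((5,5))));print(len(v),u.mean(),v.mean(),ray("top",v.mean(),u.mean(),.022))
# spacer/capsule in first picture for bias check
print(ray("top",190+222/3,150+106/3,.014), ray("top",190+341/3,150+219/3,.014))
for m in imaging.mark_of("capsule_center","top")[:2]:print(m["conf"],m["location"],ray("top",*m["location"],.007))
E
```

```text
t: 4.45
tool_pos: [0.5234, 0.1801, 0.1315]
eef_rot: [2.214, 2.224, 0.009]
contact_force: [1.1, -0.6, -1.9]
finger_gap: 0.0594
gripper_force: 20.0
t: 4.85
tool_pos: [0.5058, 0.0317, 0.1277]
eef_rot: [2.225, 2.217, -0.002]
contact_force: [-0.3, 0.4, -0.3]
finger_gap: 0.0591
gripper_force: 20.0
[0.5062 0.0339 0.1277]
1023 324.58162267839685 262.5689149560117 [ 0.5094 -0.0466  0.022 ]
[0.5286 0.2867 0.014 ] [0.4277 0.1995 0.014 ]
0.71 [302.1, 221.7] [0.4324 0.2036 0.007 ]
```

View pics/w2.png

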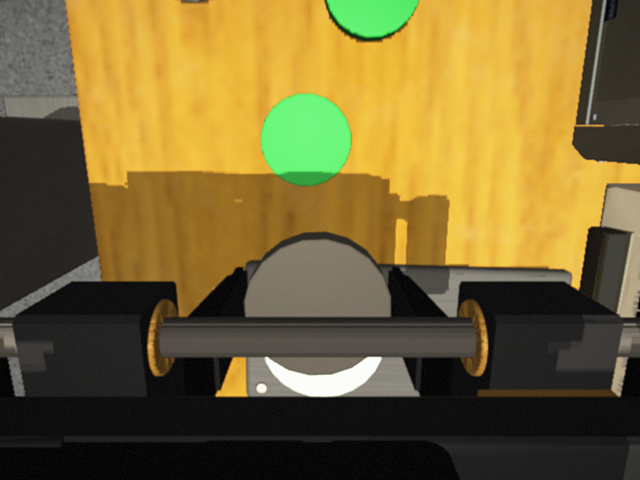

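The wrist view shows the held spacer at about (318,300), with the white stage partly hidden below it at (322,380). I'll step past the stage so it comes into clear view.

```bash
python3 -m creep '[[0,-0.045,0.01,0,0,0,0.05],[0,-0.045,0.01,0,0,0,0.05],[0,-0.045,0,0,0,0,0.05],[0,-0.01,0,0,0,0,0.05],[0,0,0,0,0,0,0.05]]' 20
python3 - <<'E'
from h import *
np.set_printoptions(precision=4,suppress=True)
print(status.state()['tool_pos'])
im=imaging.capture("wrist");save(im,"w3")
w=(im.min(2)>150).astype(np.uint8);w=cv2.morphologyEx(w,cv2.MORPH_OPEN,np.ones((5,5)))
n,l,st,c=cv2.connectedComponentsWithStats(w)
for i in range(1,n):
    if st[i,4]>500: print(st[i],c[i],ray("wrist",c[i][1],c[i][0],.022))
for n,z in (("stage_top",.022),("pivot",.098)):
  for m in imaging.mark_of(n,"wrist")[:2]: print(n,m["conf"],m["location"],ray("wrist",*m["location"],z))
E
```

```text
t: 5.65
tool_pos: [0.5066, -0.1089, 0.1475]
eef_rot: [-2.219, -2.223, -0.0]
contact_force: [0.2, 0.9, -1.4]
finger_gap: 0.0595
gripper_force: 20.0
[ 0.5066 -0.1089  0.1475]
[  257    73   129   130 13145] [321.3943 137.8293] [ 0.509  -0.0446  0.022 ]
[ 530  123   93  159 4514] [574.2122 190.9373] [ 0.6857 -0.0803  0.022 ]
stage_top 0.58 [141.3, 322.4] [ 0.5095 -0.0463  0.022 ]
pivot 0.8 [151.8, 577.4] [ 0.638  -0.0494  0.098 ]
```

View pics/w3.png

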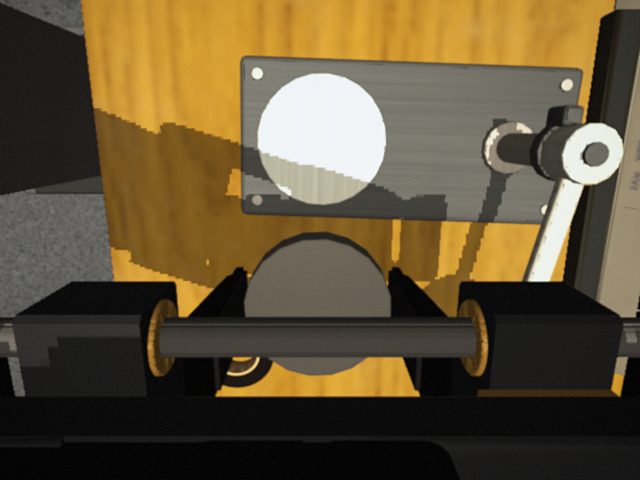

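The wrist view shows the whole stage, a white disc centred at about (321,138), and the hub at (590,152). The held spacer is centred near (318,304).

```bash
python3 - <<'E'
from h import *
print(status.state()['tool_pos'],ray("wrist",304,318,.159), [proj("wrist",[.5066,-.1089+dy,.159]) for dy in(-.03,.03)])
E
python3 -m creep '[[0.002,0.04,0,0,0,0,0.05],[0,0.025,-0.03,0,0,0,0.05],[0,0,-0.04,0,0,0,0.05],[0,0,-0.03,0,0,0,0.05],[0,0,0,0,0,0,0.05]]' 20
```

```text
[ 0.50636912 -0.10708389  0.14715785] [ 0.50662351 -0.10716359  0.159     ] [array([317.59191194, 374.98950698]), array([318.27937042, 235.2659912 ])]
t: 6.3
tool_pos: [0.504, -0.041, 0.0426]
eef_rot: [-2.209, -2.221, 0.009]
contact_force: [-0.5, 0.0, -1.4]
finger_gap: 0.06
gripper_force: 20.0
```

```bash
python3 -m creep '[[0.002,-0.003,-0.012,0,0,0,0.05],[0,0,0,0,0,0,0.05],[0,0,0,0,0,0,0.05]]' 20;python3 -m creep '[[0,0,0,0,0,0,0.05]]'
```

```text
t: 6.6
tool_pos: [0.5116, -0.0469, 0.0371]
eef_rot: [2.217, 2.223, 0.002]
contact_force: [0.4, -0.5, -0.4]
finger_gap: 0.0592
gripper_force: 20.0
t: 6.7
tool_pos: [0.5116, -0.0471, 0.0372]
eef_rot: [2.217, 2.222, 0.002]
contact_force: [0.1, 0.2, -0.5]
finger_gap: 0.0595
gripper_force: 20.0
```

```bash
python3 -m creep '[[-0.002,0.001,-0.008,0,0,0,0.05],[0,0,0,0,0,0,0.05],[0,0,0,0,0,0,0.05]]' 20;python3 -m creep '[[0,0,-0.003,0,0,0,0.05],[0,0,0,0,0,0,0.05]]'
```

```text
t: 7.0
tool_pos: [0.508, -0.0457, 0.0273]
eef_rot: [-2.218, -2.224, 0.001]
contact_force: [0.4, 0.0, -0.2]
finger_gap: 0.0594
gripper_force: 20.0
t: 7.2
tool_pos: [0.5085, -0.0458, 0.0246]
eef_rot: [2.219, 2.224, 0.0]
contact_force: [0.5, -0.5, -0.8]
finger_gap: 0.0595
gripper_force: 20.0
```

```bash
python3 -m creep '[[0,0,-0.001,0,0,0,0.05],[0,0,0,0,0,0,0.05]]'; python3 -m creep '[[0,0,0,0,0,0,0.085],[0,0,0,0,0,0,0.085],[0,0,0,0,0,0,0.085],[0,0,0,0,0,0,0.085]]'; python3 -m creep '[[0,0,0.045,0,0,0,0.085],[0,0,0.045,0,0,0,0.085],[0,-0.04,0.02,0,0,0,0.085],[0,-0.024,0.0,0,0,0,0.085],[0,0,0,0,0,0,0.085]]'
python3 - <<'E'
from h import *
np.set_printoptions(precision=4,suppress=True)
print(status.state()['tool_pos'])
im=imaging.capture("wrist");save(im,"w4")
for r in imaging.regions_of("spacer","wrist")[:4]:
    m=r["mask"];v,u=np.nonzero(m);print(round(r["conf"],2),r["rect"],m.sum(),im[m].mean(0),ray("wrist",v.mean(),u.mean(),.036)[:2])
E
```

```text
t: 7.4
tool_pos: [0.5085, -0.0458, 0.0244]
eef_rot: [-2.218, -2.224, 0.001]
contact_force: [-2.9, -0.1, 4.6]
finger_gap: 0.0597
gripper_force: 20.0
t: 7.8
tool_pos: [0.5084, -0.0457, 0.0235]
eef_rot: [-2.219, -2.224, 0.0]
contact_force: [-0.6, 0.0, -0.1]
finger_gap: 0.0831
gripper_force: 0.0
t: 8.3
tool_pos: [0.5092, -0.112, 0.1351]
eef_rot: [2.22, 2.219, 0.001]
contact_force: [-0.2, 0.8, -0.2]
finger_gap: 0.085
gripper_force: 0.0
[ 0.5092 -0.112   0.1351]
0.63 [269.9, 87.3, 95.9, 97.9] 7354 [219.8239 212.3636 189.9351] [ 0.507  -0.0454]
```

View pics/w4.png

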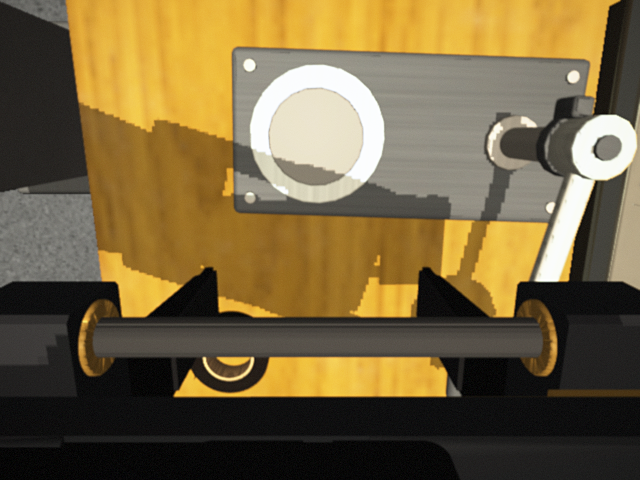

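The spacer lies on the stage at (316,136), about centred within the white stage ring. Now the capsule.

```bash
python3 -m creep '[[-0.015,0.045,0,0,0,0,0.085],[-0.015,0.045,0,0,0,0,0.085],[-0.015,0.045,0,0,0,0,0.085],[-0.015,0.045,0,0,0,0,0.085],[-0.015,0.045,0,0,0,0,0.085]]'; python3 -m creep '[[-0.006,0.022,0,0,0,0,0.085],[0,0,0,0,0,0,0.085],[0,0,0,0,0,0,0.085]]'
python3 - <<'E'
from h import *
np.set_printoptions(precision=4,suppress=True)
print(status.state()['tool_pos'])
im=imaging.capture("wrist");save(im,"w5")
for r in imaging.regions_of("capsule","wrist")[:4]:
    m=r["mask"];v,u=np.nonzero(m);print(round(r["conf"],2),r["rect"],m.sum(),im[m].mean(0),ray("wrist",v.mean(),u.mean(),.014)[:2])
for m in imaging.mark_of("capsule_center","wrist")[:2]: print(m["conf"],m["location"],ray("wrist",*m["location"],.007))
E
```

```text
t: 8.9
tool_pos: [0.4315, 0.1176, 0.1327]
eef_rot: [-2.217, -2.224, 0.001]
contact_force: [1.0, 1.1, -0.2]
finger_gap: 0.085
gripper_force: 0.0
t: 9.2
tool_pos: [0.4267, 0.1378, 0.1329]
eef_rot: [-2.216, -2.227, 0.002]
contact_force: [0.7, -0.4, -0.2]
finger_gap: 0.085
gripper_force: 0.0
[0.4267 0.1378 0.1329]
0.65 [289.9, 105.3, 60.8, 66.8] 3354 [247.088  245.1971 234.336 ] [0.4292 0.1992]
0.76 [143.0, 322.0] [0.4306 0.1962 0.007 ]
```

View pics/w5.png

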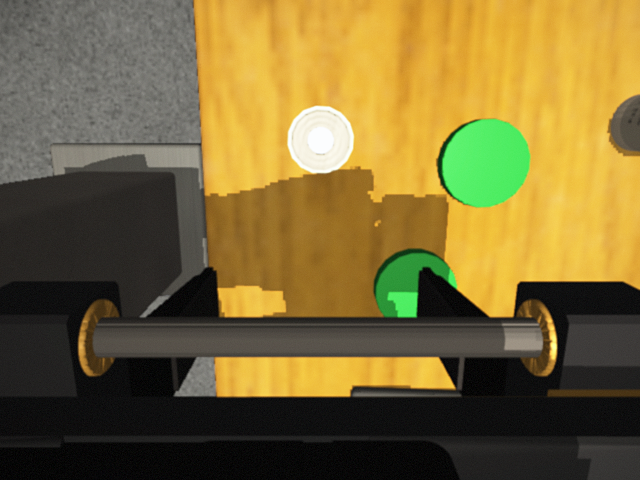

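The ribbed capsule shows clearly at (320,139), with green discs well to the right.

```bash
python3 -m creep '[[0.002,0.045,0,0,0,0,0.07],[0,0.015,-0.04,0,0,0,0.07],[0,0,-0.045,0,0,0,0.07],[0,0,-0.03,0,0,0,0.07],[0,0,0,0,0,0,0.07]]' 20;  python3 -m creep '[[0,0,-0.010,0,0,0,0.07],[0,0,0,0,0,0,0.07]]' 20
```

```text
t: 9.85
tool_pos: [0.4256, 0.195, 0.0138]
eef_rot: [-2.217, -2.219, 0.015]
contact_force: [-1.7, 0.0, 0.8]
finger_gap: 0.0698
gripper_force: 0.0
t: 10.05
tool_pos: [0.4304, 0.1969, 0.0093]
eef_rot: [2.22, 2.223, 0.002]
contact_force: [-0.2, -0.5, -0.4]
finger_gap: 0.07
gripper_force: 0.0
```

```bash
python3 -m creep '[[0,0.001,-0.004,0,0,0,0.07],[0,0,0,0,0,0,0.07],[0,0,0,0,0,0,0.03],[0,0,0,0,0,0,0.03],[0,0,0,0,0,0,0.03]]' 20;  python3 -m creep '[[0,0,0,0,0,0,0.03],[0,0,0,0,0,0,0.03]]' 20
```

```text
t: 10.55
tool_pos: [0.4297, 0.1984, 0.005]
eef_rot: [2.218, 2.224, 0.001]
contact_force: [0.1, 0.6, 0.4]
finger_gap: 0.0514
gripper_force: 0.0
t: 10.75
tool_pos: [0.4294, 0.1983, 0.0048]
eef_rot: [-2.219, -2.224, 0.0]
contact_force: [-0.3, 0.3, 1.4]
finger_gap: 0.0436
gripper_force: 20.0
```

```bash
python3 -m creep '[[0,0,0.03,0,0,0,0.03],[0,0,0.045,0,0,0,0.03],[0.015,-0.035,0.025,0,0,0,0.03],[0.015,-0.045,0,0,0,0,0.03],[0.015,-0.045,0,0,0,0,0.03]]'; python3 -m creep '[[0.015,-0.045,0,0,0,0,0.03],[0.015,-0.045,0,0,0,0,0.03],[0.005,-0.028,0,0,0,0,0.03],[0,0,-0.03,0,0,0,0.03],[0,0,-0.015,0,0,0,0.03]]'; python3 -m creep '[[0,0,0,0,0,0,0.03],[0,0,0,0,0,0,0.03]]'
python3 - <<'E'
from h import *
for r in range(1):
  im=imaging.capture("wrist");s=status.state();print(s['tool_pos'])
  p=s['tool_pos']
  for r in imaging.regions_of("capsule","wrist")[:2]:
    m=r["mask"];v,u=np.nonzero(m);print(r["conf"],r["rect"],ray("wrist",v.mean(),u.mean(),p[2]+.009)[:2])
  print([proj("wrist",[p[0],p[1]+d,p[2]+.009]) for d in (-.022,.022)])
E
```

```text
t: 11.25
tool_pos: [0.4757, 0.0722, 0.1064]
eef_rot: [2.215, 2.225, 0.004]
contact_force: [0.4, 0.4, -1.0]
finger_gap: 0.0436
gripper_force: 20.0
t: 11.75
tool_pos: [0.5084, -0.0455, 0.0577]
eef_rot: [-2.219, -2.221, 0.002]
contact_force: [-1.0, 0.3, 0.0]
finger_gap: 0.0438
gripper_force: 20.0
t: 11.95
tool_pos: [0.509, -0.0441, 0.0593]
eef_rot: [-2.217, -2.225, 0.001]
contact_force: [-0.2, -1.0, 0.2]
finger_gap: 0.0432
gripper_force: 20.0
[ 0.50970947 -0.04414433  0.06018655]
0.84 [265.5, 236.2, 108.8, 79.7] [ 0.51022609 -0.03610994]
[array([316.28757716, 349.52034987]), array([316.61971064, 248.36941533])]
```

```bash
python3 -m creep '[[0,-0.003,-0.012,0,0,0,0.03],[0,0,0,0,0,0,0.03],[0,0,0,0,0,0,0.03]]'; python3 -m creep '[[0,0,-0.005,0,0,0,0.03],[0,0,0,0,0,0,0.03]]'
```

```text
t: 12.35
tool_pos: [0.5091, -0.0476, 0.0473]
eef_rot: [-2.218, -2.224, 0.001]
contact_force: [0.6, 0.3, -0.0]
finger_gap: 0.043
gripper_force: 20.0
t: 12.55
tool_pos: [0.509, -0.0477, 0.0421]
eef_rot: [-2.218, -2.224, 0.001]
contact_force: [0.5, -0.2, -0.3]
finger_gap: 0.0431
gripper_force: 20.0
```

```bash
python3 -m creep '[[0,0,-0.0015,0,0,0,0.03],[0,0,0,0,0,0,0.03]]'; python3 -m creep '[[0,0,0,0,0,0,0.07],[0,0,0,0,0,0,0.07],[0,0,0,0,0,0,0.07],[0,0,0,0,0,0,0.07]]'; python3 -m creep '[[0,0,0.045,0,0,0,0.07],[0,0,0.045,0,0,0,0.07],[0,-0.04,0.02,0,0,0,0.07],[0,-0.024,0.0,0,0,0,0.07],[0,0,0,0,0,0,0.07]]'
python3 - <<'E'
from h import *
np.set_printoptions(precision=4,suppress=True)
s=status.state();print(s['tool_pos'],s['joint_pos'])
im=imaging.capture("wrist");save(im,"w6")
for n,z in (("spacer",.036),("capsule",.05)):
  for r in imaging.regions_of(n,"wrist")[:2]:
    m=r["mask"];v,u=np.nonzero(m);print(n,round(r["conf"],2),r["rect"],m.sum(),ray("wrist",v.mean(),u.mean(),z)[:2])
for m in imaging.mark_of("grip","wrist")[:2]: print(m["conf"],m["location"],ray("wrist",*m["location"],.133))
c=cv2.cvtColor(im,cv2.COLOR_RGB2BGR);cv2.imwrite("pics/w6.png",c)
E
```

```text
t: 12.75
tool_pos: [0.5093, -0.0477, 0.041]
eef_rot: [-2.218, -2.224, 0.0]
contact_force: [-0.1, -0.1, -0.5]
finger_gap: 0.0433
gripper_force: 20.0
t: 13.15
tool_pos: [0.5096, -0.0478, 0.0413]
eef_rot: [2.218, 2.224, 0.0]
contact_force: [-0.4, -0.6, 0.5]
finger_gap: 0.068
gripper_force: 0.0
t: 13.65
tool_pos: [0.5102, -0.114, 0.1527]
eef_rot: [2.22, 2.219, 0.001]
contact_force: [-0.8, 0.9, 0.2]
finger_gap: 0.0698
gripper_force: 0.0
[ 0.5102 -0.114   0.1527] [-0.3223 -0.1144  1.9958 -0.0006  1.2573 -0.3218]
spacer 0.73 [271.4, 89.1, 86.9, 92.9] 2584 [ 0.506 -0.049]
capsule 0.95 [282.1, 92.7, 68.3, 73.6] 3968 [ 0.5076 -0.0427]
capsule 0.56 [237.8, 49.2, 371.3, 230.0] 49303 [ 0.5761 -0.0467]
```

View pics/w6.png

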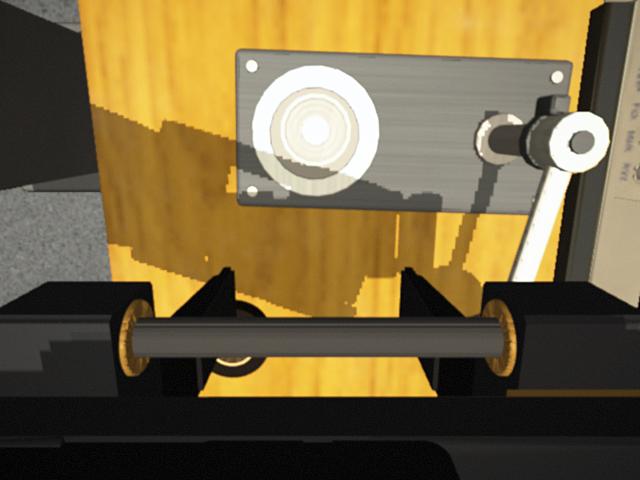

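Capsule and spacer lie concentric on the stage at (315,130). Now the magnifier grip: hover over the expected pin at (0.605,-0.213), with the gripper turned -45°.

```bash
python3 -m creep '[[0,0,0.045,0,0,-8,0.07],[0.025,-0.025,0.015,0,0,-8,0.07],[0.025,-0.025,0,0,0,-8,0.07],[0.025,-0.025,0,0,0,-8,0.07],[0.02,-0.024,0,0,0,-8,0.07]]'; python3 -m creep '[[0,0,0,0,0,-5,0.07],[0,0,0,0,0,0,0.07],[0,0,0,0,0,0,0.07]]'
python3 - <<'E'
from h import *
np.set_printoptions(precision=4,suppress=True)
s=status.state();print(s['tool_pos'],s['joint_pos'])
T=np.array(imaging.get_calibration("wrist")["world_to_cam"]);print("cam",-T[:3,:3].T@T[:3,3])
im=imaging.capture("wrist");save(im,"w7")
for m in imaging.mark_of("grip","wrist")[:2]: print(m["conf"],m["location"],ray("wrist",*m["location"],.133))
print(proj("wrist",[.605,-.2135,.151]),proj("wrist",[.605,-.2135,.133]))
it=imaging.capture("top")
for m in imaging.mark_of("grip","top")[:2]: print(m["conf"],m["location"],ray("top",*m["location"],.133))
E
```

```text
t: 14.35
tool_pos: [0.6055, -0.2104, 0.2104]
eef_rot: [-2.847, -1.325, 0.001]
contact_force: [-0.6, -0.1, -0.2]
finger_gap: 0.0699
gripper_force: 0.0
t: 14.65
tool_pos: [0.6042, -0.2096, 0.2103]
eef_rot: [-2.898, -1.21, 0.002]
contact_force: [-0.1, -0.6, 0.7]
finger_gap: 0.0701
gripper_force: 0.0
[ 0.6042 -0.2096  0.2103] [-0.418   0.1048  1.6783  0.0002  1.36    0.3618]
cam [ 0.6509 -0.1625  0.3804]
0.85 [250.9, 327.1] [ 0.606  -0.2161  0.133 ]
[323.2225 257.5451] [322.8201 249.0797]
```

View pics/w7.png

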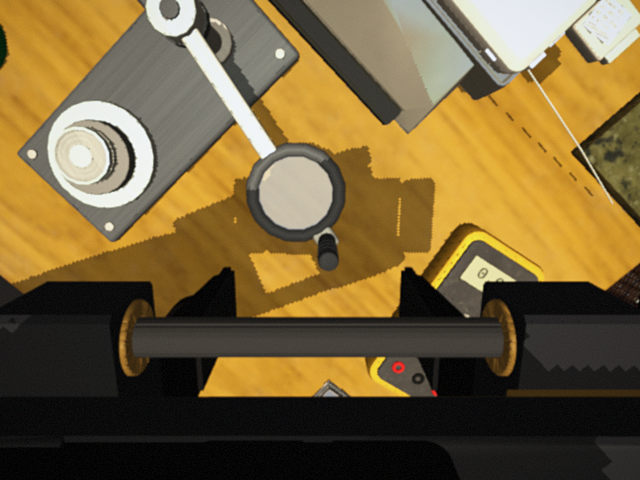

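The pin shows at (328,262), with the ring lens at (296,192) and clear space on both sides for the fingers. Next: descend and grip.

```bash
python3 -m creep '[[0.002,-0.007,0,0,0,0,0.07],[0,0,-0.035,0,0,0,0.07],[0,0,-0.04,0,0,0,0.07],[0,0,-0.018,0,0,0,0.07],[0,0,0,0,0,0,0.07]]'; python3 -m creep '[[0,0,0,0,0,0,0.07],[0,0,0,0,0,0,0.0],[0,0,0,0,0,0,0.0],[0,0,0,0,0,0,0.0],[0,0,0,0,0,0,0]]' 35; python3 -m creep '[[0,0,0,0,0,0,0],[0,0,0,0,0,0,0],[0,0,0,0,0,0,0],[0,0,0,0,0,0,0]]'
```

```text
t: 15.35
tool_pos: [0.6041, -0.2169, 0.1142]
eef_rot: [-2.896, -1.204, 0.008]
contact_force: [-0.9, 0.3, -0.2]
finger_gap: 0.07
gripper_force: 0.0
t: 15.85
tool_pos: [0.6069, -0.2179, 0.1191]
eef_rot: [2.9, 1.206, 0.002]
contact_force: [-0.6, 0.8, 0.6]
finger_gap: 0.0434
gripper_force: 0.0
t: 16.25
tool_pos: [0.6061, -0.217, 0.118]
eef_rot: [-2.899, -1.205, 0.0]
contact_force: [-3.3, 4.3, 3.4]
finger_gap: 0.0112
gripper_force: 28.7
```

```bash
python3 -m creep '[[0,0,0,0,0,0,0],[-0.016,0.004,0,0,0,-3,0],[-0.016,0.006,0,0,0,-3,0],[-0.015,0.007,0,0,0,-3,0],[-0.014,0.009,0,0,0,-3,0]]' 35; python3 -m creep '[[-0.013,0.010,0,0,0,-3,0],[-0.0125,0.0115,0,0,0,-3,0],[-0.011,0.0125,0,0,0,-3,0],[-0.0095,0.014,0,0,0,-3,0],[0,0,0,0,0,0,0]]'
python3 - <<'E'
from h import *
P=np.array([.6385,-.050]);p=status.state()['tool_pos'][:2]-P
print(np.hypot(*p),4.507-np.arctan2(p[1],p[0])%(2*np.pi))
E
```

```text
t: 16.75
tool_pos: [0.5455, -0.1926, 0.118]
eef_rot: [3.01, 0.891, 0.002]
contact_force: [2.8, -2.1, -2.3]
finger_gap: 0.0116
gripper_force: 35.0
t: 17.25
tool_pos: [0.4972, -0.1453, 0.1179]
eef_rot: [3.084, 0.576, -0.007]
contact_force: [-5.0, -8.3, 0.2]
finger_gap: 0.0113
gripper_force: 35.0
0.17047879573929467 0.7720864200474091
```

```bash
python3 -m creep '[[-0.008,0.013,0,0,0,-3,0],[-0.0065,0.0135,0,0,0,-3,0],[-0.0055,0.014,0,0,0,-3,0],[-0.004,0.0145,0,0,0,-3,0],[-0.003,0.015,0,0,0,-3,0]]' 35; python3 -m creep '[[-0.0015,0.015,0,0,0,-3,0],[0,0.012,0,0,0,0,0],[0,0,0,0,0,0,0],[0,0,0,0,0,0,0]]'
python3 - <<'E'
from h import *
P=np.array([.6385,-.050]);p=status.state()['tool_pos'][:2]-P
print(np.hypot(*p),4.507-np.arctan2(p[1],p[0])%(2*np.pi))
E
```

```text
t: 17.75
tool_pos: [0.4699, -0.0755, 0.1179]
eef_rot: [3.133, 0.164, -0.01]
contact_force: [-8.0, -6.6, 2.5]
finger_gap: 0.0114
gripper_force: 35.0
t: 18.15
tool_pos: [0.4676, -0.0478, 0.1178]
eef_rot: [3.137, 0.088, -0.014]
contact_force: [-12.8, -4.1, 7.8]
finger_gap: 0.0111
gripper_force: 35.0
0.17086579733181032 1.3781106015568612
```

```bash
for i in 1 2; do python3 -m creep '[[-0.001,0.003,0,0,0,0,0],[0,0,0,0,0,0,0],[0,0,0,0,0,0,0]]'; done
```

```text
t: 18.45
tool_pos: [0.4676, -0.0463, 0.1178]
eef_rot: [3.134, 0.087, -0.01]
contact_force: [-9.0, -8.8, 4.8]
finger_gap: 0.0113
gripper_force: 35.0
t: 18.75
tool_pos: [0.4676, -0.0453, 0.1179]
eef_rot: [3.13, 0.087, -0.006]
contact_force: [-5.2, -16.3, 0.3]
finger_gap: 0.0113
gripper_force: 35.0
```

```bash
python3 -m creep '[[-0.001,0.002,0,0,0,0,0],[0,0,0,0,0,0,0],[0,0,0,0,0,0,0],[0,0,0,0,0,0,0]]'; python3 - <<'E'
from h import *
im=imaging.capture("scene");c=im[180:340,230:450];save(cv2.resize(c,None,fx=3.5,fy=3.5,interpolation=cv2.INTER_CUBIC),"s2")
E
```

```text
t: 19.15
tool_pos: [0.4676, -0.0446, 0.118]
eef_rot: [3.127, 0.087, -0.002]
contact_force: [-0.4, -21.0, -3.6]
finger_gap: 0.0116
gripper_force: 35.0
```

View pics/s2.png

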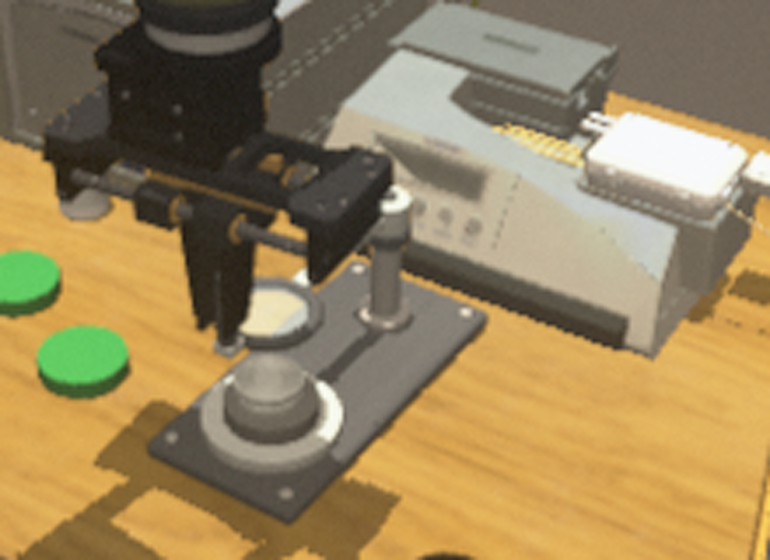

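The fingers hold the grip at (225,340), with the lens over the stage at (275,312). The spacer and capsule sit undisturbed at (270,400). The push of 21 N, well above the spring's 4.5 N, shows that the arm is at its stop.

```bash
python3 -c "
from cell import job;print(job.job_done())"
```

```text
the job is handed in; nothing more can be done
None
```

I handed in the job at about 19 s with the spacer and capsule centred on the stage and the fingers still holding the magnifier arm at its stop; the result of the judging was not shown.

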